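# Clamp a profile through the guard window

## Robot

A 6-joint arm with a two-finger parallel gripper is mounted at the origin on the work surface. World frame = base frame: x ahead of the robot, y to its left, z up, the work surface at z = 0. Lengths are in m, angles in rad, forces in N, time in s.
With the tool pointing down it reaches from about 0.275 to 0.75 m from the base axis. Payload 10.2 kg.
Tool frame: the origin (TCP) lies midway between the tips of the shut fingers; the grasp point (between the pads) lies 19 mm behind it (env.hold_point_z is the distance from the TCP to the grasp point, in m); z points along the fingers, y is the line along which they close (so a half turn about z gives the same grasp; the last joint's range is limited). The gripper opens to 85 mm and grips with 20 to 120 N. Pads are 22 mm wide; open, the fingers measure 114 mm over their backs; the gripper's body (76 mm by 85 mm) begins 54 mm behind the grasp point. The pads swing forward as they close: fully open they stand 13 mm farther back than shut.
Start: joints at [1.015, 0.313, 1.498, -0, 1.331, -0.223], TCP at [0.172, 0.496, 0.231] pointing down, gripper open.
Joint ranges: [-2.94, 2.94], [-0.97, 2.17], [0.19, 2.56], [-1.23, 4.37], [0.02, 3.11], [-2.88, 2.88]. Speed limits (rad/s): [2.39, 2.39, 3.01, 3.14, 3.14, 3.14].

## Interface

Orientations are given as a unit quaternion [x, y, z, w].
In Python, from bench import env, kinematics, monitor, eyes, job gives the robot as it stands. The module is installed in compiled form; this text tells all that it offers. Calls block until the motion is done:
- env.reach(position, orientation): joint-space move of the TCP to a pose.
- env.movel(position, velocity=0.15, frame=None, guard=None): straight line of the TCP; frame=None keeps the orientation; velocity is the mean speed in m/s. With guard (N) it stops when the force on the tool has changed by that much, and returns True; else False.
- env.set_joints(angles): joint-space move.
- env.release() and env.close_gripper(effort=None): open the fingers fully, or close them until they stop; effort is the grip in N (None keeps the last).
- env.hold(seconds).
- kinematics.ik(position, orientation): joint angles nearest the present ones, or None.
- monitor.sense(): the state.
- eyes.grab_frame(name): name is "scene" or "top" or "wrist"; returns a dict with "frame" (400x640x3 uint8, red, green, blue), "mtx" (3x3 intrinsics, pixels), "view" (4x4, takes a point from world to camera coordinates). Camera axes: x right, y down, z forward; pixel columns grow to the right and rows downward; lengths in m; the calibration is good to about 2 mm. A picture is of the moment at which its call begins. There is no depth.
A pose or a line that the arm cannot do raises env.MotionError and nothing moves.
- job.hand_in(): hands the job in; it is judged then, once.
The state is a dict: "clock": time; "joints": joint angles; "qvel": joint speeds; "joint_efforts": joint torques, N m; "position": TCP position; "ee_rot": TCP orientation; "contact_force": force on the tool from outside, world axes, zero at the start; "ft_torque": the same for the moment, N m; "finger_gap": opening from 0.0 (shut) to 1.0 (fully open); "gripper_force": force on a finger pad.
Only numpy, scipy, OpenCV 4.12 (cv2) and the standard library are available. Lean on these libraries where they do the work, as an engineer would, in place of code of your own. Each camera call takes 0.05 s, during which the arm holds its last target. There are 200 camera calls.

## Task

With closed fingers, push the aluminium profile along the bed of the green jig until its end rests against the dark end stop. Then reach down through the window in the orange guard and press the blue lever bar down as far as it goes, without touching the guard, and finish while holding it down there so that the profile stays clamped. Nothing is to be gripped or lifted, the lever is not to be pressed before the profile is home, and the loose things around are to be left alone.

Things in the scene. Friction and masses are not known exactly. Their poses are not given: they have to be found in the camera images.
- jig: Green clamping jig, fixed. Origin on the table below the window centre; y along the bed to the end stop, x across the bed away from the robot, z up. Base 25 mm thick, x -105 to +125, y -370 to +170 mm. Bed: its top (z 25 mm) along x = 0, between two steel fences 14 mm high, 44 mm apart, y -200 to +100. Dark end stop: face at y = +100 mm, z 25 to 73. Column at x +77 to +117 below the guard.
- guard: Orange sheet hood fixed on the jig, not to be touched. Origin: centre of the window in its flat roof, on the roof's upper face, 175 mm above the table; axes as the jig's. Window 80 mm in x by 100 mm in y; roof 4 mm thick, x -80 to +120, y -95 to +95 mm. Skirts hang 74 mm down on its -x, +y and -y sides; the profile passes below them.
- bar (a point): Centre of the blue lever bar: a round bar 24 mm thick and 68 mm long, lying along the jig's y below the middle of the window. Unpressed its top is about 16 mm below the roof's upper face; pressed fully, about 25 mm lower. The point moves with the lever.
- lever (a joint): Lever angle in rad: 0 up (at rest), 0.30 pressed down to its stop. The hinge lies along the jig's y, 85 mm behind the bar (+x). A spring pushes it back up; about 4 N on the bar starts it and about 8 N holds it at the stop.
- nose (a point): Centre of the front end face of the loose aluminium box profile (40 x 40 mm, 340 mm long, about 0.3 kg), the end that goes to the end stop. It is 20 mm above the profile's underside. It has 2 mm play each side between the fences and slides on the bed.
- tail (a point): Centre of the profile's rear end face (towards the jig's -y), 340 mm from the nose, 20 mm above its underside: the end to push on. The profile starts 40 to 100 mm short of the stop.
- oil: Green oil bottle, 56 mm diameter, 170 mm tall, standing on the table; origin at its underside. Leave alone.
- mallet: Hammer lying on the table. Leave alone.
- offcut: Aluminium angle offcut, 50 x 90 x 40 mm, on the table. Leave alone.
- brush: Bench brush lying on the table. Leave alone.
- puck: Black rubber puck, 56 mm diameter, 30 mm high, on the table. Leave alone.
- die: Small dark steel die, 36 x 36 mm and 36 mm high with its stud, standing on the jig's base plate on the robot's side of the bed; origin at its underside. Leave alone.
- screwcup: Red plastic cup, 70 mm across, 50 mm high, on the table. Leave alone.

How it is judged:
On the way, in this order (a step that is already met when the one before it is completed fails the run):
1. the profile is pushed home against the end stop (y of nose in the frame of jig above 0.096 m and z of nose in the frame of jig below 0.052 m), for 0.2 s.
2. the fingers press the lever down with the profile home (all of step 1 and value of joint lever above 0.24 rad and contact force between the fingers and lever above 1 N), for 0.3 s.
At the end, for the whole second after the job is handed in: The profile's nose is within 4 mm of the end stop and lies on the bed; the lever is at more than 0.24 of its 0.30 rad and held there by the fingers (more than 1 N) (all of step 2); the arm keeps its last pose, push and grip.
It fails at once if the guard is touched by the fingers or the arm (contact force between any of the fingers, the arm and guard above 0.3 N).
It fails at once if the lever is pressed before the profile is home (value of joint lever above 0.08 rad and not (y of nose in the frame of jig above 0.096 m)).
It fails at once if the profile is lifted off the bed (z of any of nose, tail in the frame of jig above 0.055 m).
It fails at once if a loose thing nearby is moved more than 30 mm (distance of any of oil, mallet, offcut, brush, puck, die, screwcup from where it was at the start of the episode above 0.03 m).
It also fails if it takes over 43 s, if anything falls off the work surface, if the arm or the gripper's body presses on something with over 40 N, if the wrist force passes 120 N, or if a joint passes its speed limit or range.

## Working session

There is one attempt and no reset: what is moved stays moved. The work goes in short steps, each a Python script; the robot and the scene stay as the last script left them, time stands still between calls to the robot, and variables do not carry over. Pictures are saved under pics/ and viewed, at most 10 in all, crops included, and the job is handed in when it is done.

```bash
mkdir -p pics
python3 - <<'E'
from bench import env, kinematics, monitor, eyes, job
import cv2,pickle
d={}
for n in("scene","top"):
    f=eyes.grab_frame(n);d[n]=f;cv2.imwrite(f"pics/{n}0.png",f["frame"][:,:,::-1]);print(n,f["mtx"].tolist(),f["view"].round(4).tolist())
pickle.dump(d,open("f0.pkl","wb"))
s=monitor.sense();print(s["clock"],s["position"],s["ee_rot"],env.hold_point_z)
E
```

```text
scene [[430.4594256393546, 0.0, 322.86681390509244], [0.0, 430.4594256393546, 204.1452160914618], [0.0, 0.0, 1.0]] [[0.8473, 0.531, -0.0114, -0.4629], [0.3454, -0.5672, -0.7477, -0.0981], [-0.4035, 0.6296, -0.6639, 1.6373], [0.0, 0.0, 0.0, 1.0]]
top [[374.4273286613449, 0.0, 312.35992976268665], [0.0, 374.4273286613449, 200.10778540421722], [0.0, 0.0, 1.0]] [[0.022, -0.9997, 0.0137, -0.021], [-0.9813, -0.0242, -0.1908, 0.5501], [0.1911, -0.0092, -0.9815, 1.2982], [0.0, 0.0, 0.0, 1.0]]
0.1 [0.17137982 0.4959853  0.230782  ] [ 1.65600138e-01  9.86192797e-01 -5.60070734e-04 -2.17989308e-04] 0.0187
```

View pics/scene0.png

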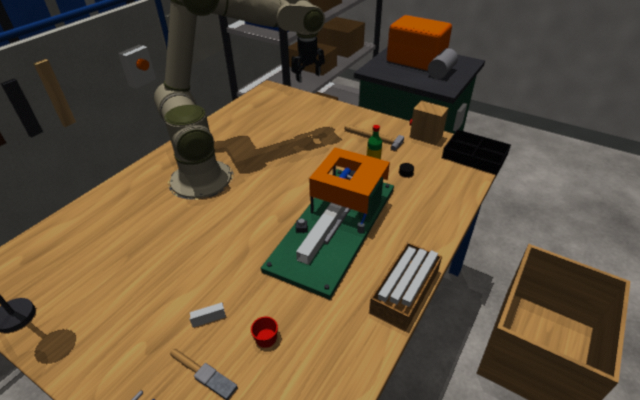

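View pics/top0.png

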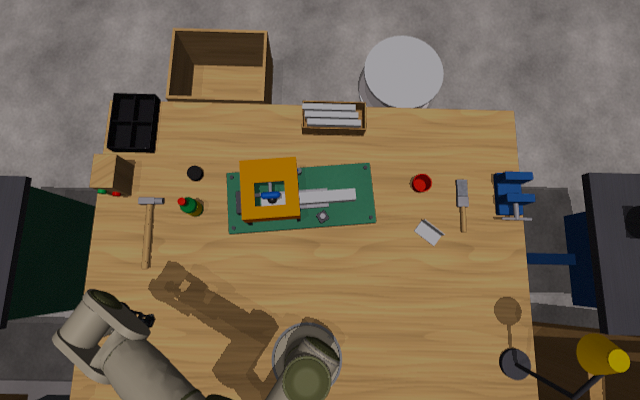

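The scene view shows the jig with the orange guard around (350,175) and the profile's tail near (303,255). In the top view the roof is around (270,188), the base corners are near (228,173), (373,164), (375,222) and (230,233), the tail is near (355,195), the die near (322,216) and the bottle near (190,206).

```bash
cat > h.py <<'E'
import numpy as np,cv2
def cast(f,uv,z):
    uv=np.atleast_2d(uv).astype(float);V=f["view"];R=V[:3,:3];c=-R.T@V[:3,3]
    d=np.c_[uv,np.ones(len(uv))]@np.linalg.inv(f["mtx"]).T@R
    return c+d*((z-c[2])/d[:,2])[:,None]
def proj(f,P):
    p=np.atleast_2d(P)@f["view"][:3,:3].T+f["view"][:3,3];p=p@f["mtx"].T
    return p[:,:2]/p[:,2:]
def big(m):
    c=cv2.findContours(m.astype(np.uint8),cv2.RETR_CCOMP,cv2.CHAIN_APPROX_NONE)
    return c
E
python3 - <<'E'
import pickle,cv2,numpy as np
from h import *
d=pickle.load(open("f0.pkl","rb"))
f=d["top"];im=f["frame"];hsv=cv2.cvtColor(im,cv2.COLOR_RGB2HSV)
H,S,V=[hsv[...,i].astype(int) for i in range(3)]
roi=np.zeros(H.shape,bool);roi[140:250,215:390]=1
print("orange px",hsv[165,270],"green",hsv[175,340],"prof",hsv[195,340])
org=roi&(H>8)&(H<25)&(S>200)&(V>150)
g=roi&(H>60)&(H<95)&(S>100)
for n,m,z in(("org",org,.175),("green",g|org,.025)):
    cs,hi=big(m);i=max(range(len(cs)),key=lambda k:cv2.contourArea(cs[k]))
    r=cv2.minAreaRect(cs[i]);b=cv2.boxPoints(r);P=cast(f,b,z)
    print(n,r,b.round(1).tolist());print(P.round(4).tolist(),P.mean(0).round(4),np.linalg.norm(np.diff(P,axis=0),axis=1).round(4))
    if n=="org":
        for k in range(len(cs)):
            if hi[0][k][3]==i and cv2.contourArea(cs[k])>50:
                r=cv2.minAreaRect(cs[k]);b=cv2.boxPoints(r);P=cast(f,b,z);print("hole",b.tolist(),P.round(4).tolist(),P.mean(0).round(4))
w=roi&(S<60)&(V>120)
n,l,st,c=cv2.connectedComponentsWithStats(w.astype(np.uint8))
for k in range(1,n):
    if st[k,4]>100:
        b=cv2.boxPoints(cv2.minAreaRect(np.argwhere(l==k)[:,::-1].astype(np.float32)));P=cast(f,b,.065);print("white",st[k],b.tolist(),P.round(4).tolist())
cv2.imwrite("pics/top_c.png",cv2.resize(im[145:245,180:390,::-1],None,fx=3.8,fy=3.8,interpolation=cv2.INTER_CUBIC))
s=d["scene"]["frame"];cv2.imwrite("pics/sc_c.png",cv2.resize(s[140:300,250:410,::-1],None,fx=3.7,fy=3.7,interpolation=cv2.INTER_CUBIC))
E
```

```text
orange px [ 20 255 163] green [ 76 130 100] prof [135   6 162]
org ((268.6548156738281, 187.66751098632812), (58.70756912231445, 57.63886260986328), 85.91438293457031) [[237.8000030517578, 160.39999389648438], [295.29998779296875, 156.3000030517578], [299.5, 214.89999389648438], [242.0, 219.0]]
[[0.6554, 0.2446, 0.175], [0.6747, 0.0533, 0.175], [0.4767, 0.0337, 0.175], [0.4588, 0.2193, 0.175]] [0.5664 0.1377 0.175 ] [0.1922 0.199  0.1865]
hole [[251.62347412109375, 181.1058807373047], [284.81170654296875, 178.5529327392578], [286.87640380859375, 205.3941192626953], [253.68817138671875, 207.9470672607422]] [[0.5857, 0.1949, 0.175], [0.5972, 0.0857, 0.175], [0.5071, 0.0757, 0.175], [0.496, 0.1834, 0.175]] [0.5465 0.1349 0.175 ]
green ((299.4117736816406, 191.85292053222656), (72.01801300048828, 146.5670166015625), 85.60128784179688) [[223.60000610351562, 161.60000610351562], [369.70001220703125, 150.3000030517578], [375.20001220703125, 222.10000610351562], [229.10000610351562, 233.39999389648438]]
[[0.6948, 0.3274, 0.025], [0.7535, -0.2217, 0.025], [0.4797, -0.2399, 0.025], [0.4261, 0.2895, 0.025]] [0.5885 0.0388 0.025 ] [0.5522 0.2745 0.5321]
white [299 188  57  16 697] [[298.4630126953125, 189.84027099609375], [354.74639892578125, 185.6190185546875], [355.7420654296875, 198.89434814453125], [299.45867919921875, 203.1156005859375]] [[0.5845, 0.0427, 0.065], [0.6052, -0.1599, 0.065], [0.5564, -0.1635, 0.065], [0.5361, 0.0377, 0.065]]
white [261 191  25  15 142] [[259.9180908203125, 193.09835815429688], [283.90167236328125, 190.91802978515625], [285.07379150390625, 203.81146240234375], [261.0902099609375, 205.99179077148438]] [[0.5691, 0.1803, 0.065], [0.5792, 0.0948, 0.065], [0.5323, 0.0889, 0.065], [0.5223, 0.1739, 0.065]]
```

View pics/top_c.png

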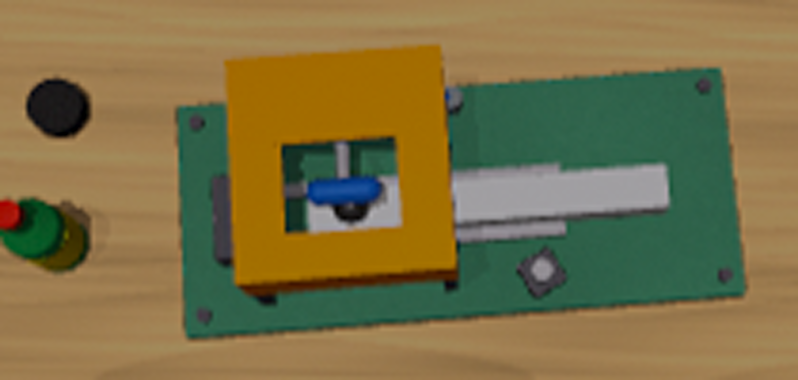

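View pics/sc_c.png

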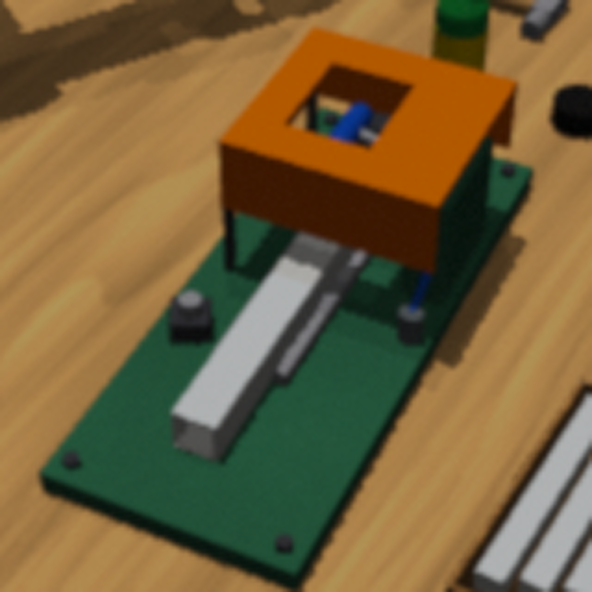

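In the top crop, the window, the blue bar at about (345,190) and the stop at about (222,220) all sit left of the tail at about (667,187), so jig y runs along world +y. In the scene crop, the tail face is at about (197,435) and the die at (190,315) is clear of it. Next I cross-check the pose estimate in both views.

```bash
cat >> h.py <<'E'
TH=np.radians(5.75);O=np.array([.5465,.1353,0])
JX=np.array([np.cos(TH),np.sin(TH),0]);JY=np.array([-np.sin(TH),np.cos(TH),0])
def J(x,y,z): return O+x*JX+y*JY+np.array([0,0,z])
E
python3 - <<'E'
import pickle
from h import *
from bench import kinematics
d=pickle.load(open("f0.pkl","rb"))
out=[]
for n,(r0,r1,c0,c1),k in(("top",(145,245,220,380),3.5),("scene",(140,300,255,405),3.4)):
    f=d[n];im=cv2.resize(f["frame"][r0:r1,c0:c1,::-1],None,fx=k,fy=k,interpolation=cv2.INTER_CUBIC)
    for pts,col in(([(-.08,-.095),(.12,-.095),(.12,.095),(-.08,.095)],(255,255,255)),([(-.04,-.05),(.04,-.05),(.04,.05),(-.04,.05)],(255,255,0)),):
        p=proj(f,[J(*q,.175) for q in pts]);cv2.polylines(im,[((p-[c0,r0]+.5)*k).astype(int)],True,col,1)
    for pts,z in(([(-.105,-.37),(.125,-.37),(.125,.17),(-.105,.17)],.025),([(-.02,-.299),(.02,-.299),(.02,-.1),(-.02,-.1)],.065)):
        p=proj(f,[J(*q,z) for q in pts]);cv2.polylines(im,[((p-[c0,r0]+.5)*k).astype(int)],True,(0,0,255),1)
    out.append(im)
w=max(o.shape[1] for o in out)
cv2.imwrite("pics/t1.png",out[0]);cv2.imwrite("pics/s1.png",out[1])
E
```

```text
(no output)
```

View pics/t1.png

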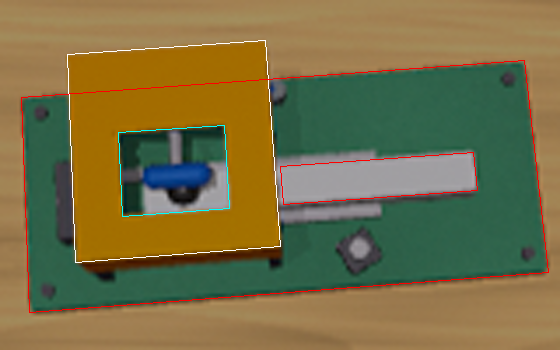

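View pics/s1.png

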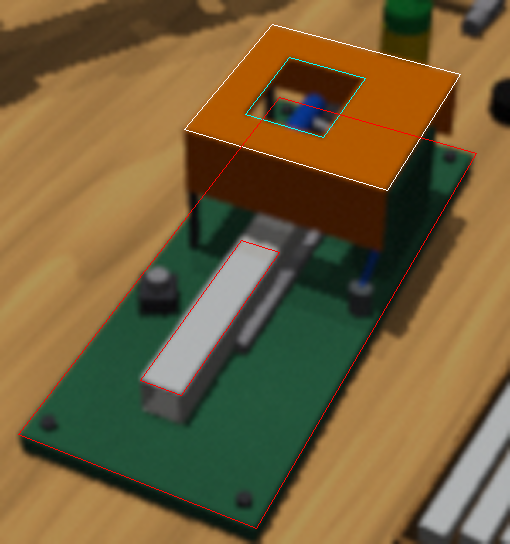

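The predicted outlines match both views to about 1 px: roof, window, base and tail. The profile's nose is about 59 mm short of the stop, which is in range, so I'll act now.

```bash
cat >> h.py <<'E'
from scipy.spatial.transform import Rotation
from bench import env,kinematics,monitor,eyes,job
def quat(ydir):
    z=np.array([0,0,-1.]);return Rotation.from_matrix(np.c_[np.cross(ydir,z),ydir,z]).as_quat()
def best(p,d):   # of the two half-turn twins, the one with least joint travel
    q0=np.array(monitor.sense()["joints"]);c=[]
    for s in(1,-1):
        q=kinematics.ik(p,quat(s*d))
        if q is not None:c.append((np.abs(np.array(q)-q0).max(),quat(s*d),q))
    return min(c,key=lambda t:t[0])
def st(m=""):
    s=monitor.sense();p=s["position"]-O
    print(m,"t%.2f"%s["clock"],"jig",np.round([p@JX,p@JY,p[2]],4),"F",np.round(s["contact_force"],1),"gap %.2f"%s["finger_gap"])
E
python3 - <<'E'
from h import *
p=monitor.sense()["position"];env.movel(list(p+[0,0,.1]),.25)
env.close_gripper(40);st("up")
b=best(J(0,-.34,.30),JX);print(np.round(b[2],2))
env.reach(list(J(0,-.34,.30)),list(b[1]));st("over")
env.movel(list(J(0,-.34,.09)),.2);st()
print(env.movel(list(J(0,-.34,.037)),.1,guard=8));st("down")
f=eyes.grab_frame("scene");cv2.imwrite("pics/s2.png",cv2.resize(f["frame"][140:300,250:410,::-1],None,fx=3.5,fy=3.5))
E
```

```text
up t1.42 jig [-0.3371  0.3964  0.3308] F [ 0.4 -0.7 -0.7] gap -0.00
[-0.53  0.49  1.07 -0.    1.58 -0.63]
over t4.27 jig [ 3.000e-04 -3.393e-01  3.001e-01] F [ 0.2 -0.1 -0.9] gap 0.00
 t5.47 jig [ 0.0005 -0.3403  0.0912] F [ 0.5 -0.4  0.8] gap -0.00
False
down t6.15 jig [ 3.000e-04 -3.402e-01  3.760e-02] F [ 0.1  0.1 -0.4] gap -0.00
```

View pics/s2.png

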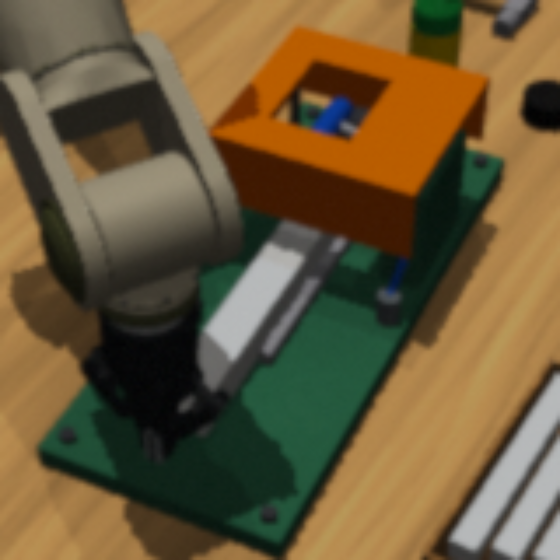

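The shut fingers stand behind the tail at about (155,440) and in line with the profile. Pushing now.

Run:
```python
from h import *
print(env.movel(list(J(0,-.265,.037)),.06,guard=15));st("a")
print(env.movel(list(J(0,-.235,.037)),.03,guard=15));st("b")
env.hold(.3);st("c")
f=eyes.grab_frame("scene");cv2.imwrite("pics/s3.png",cv2.resize(f["frame"][140:300,250:410,::-1],None,fx=3.5,fy=3.5))
```

```text
False
a t7.60 jig [-1.00e-04 -2.65e-01  3.69e-02] F [-0.  -0.5 -0.5] gap 0.00
True
b t8.21 jig [ 2.000e-04 -2.506e-01  3.700e-02] F [ 1.1 -5.1 -0.6] gap 0.00
c t8.51 jig [ 1.000e-04 -2.506e-01  3.690e-02] F [ 1.9 -2.3  2.3] gap 0.00
```

The fingers stopped at −0.2506, against an expected −0.251. A second gentle push confirms it, then back off, check the tail with the camera and go over the window.

Run:
```python
from h import *
print(env.movel(list(J(0,-.235,.037)),.02,guard=20));st("b2")
env.hold(.3);st()
env.movel(list(J(0,-.30,.037)),.1);env.movel(list(J(0,-.30,.30)),.25);st("up")
b=best(J(0,0,.30),JY);print(np.round(b[2],2))
env.reach(list(J(0,0,.30)),list(b[1]));st("over window")
f=eyes.grab_frame("scene")
im=f["frame"];k=3.4
c=cv2.resize(im[140:300,250:410,::-1],None,fx=k,fy=k,interpolation=cv2.INTER_CUBIC)
p=proj(f,[J(*q,.065) for q in[(-.02,-.24),(.02,-.24),(.02,-.1),(-.02,-.1)]]);cv2.polylines(c,[((p-[250,140]+.5)*k).astype(int)],True,(0,0,255),1)
w=cv2.cvtColor(eyes.grab_frame("wrist")["frame"],cv2.COLOR_RGB2BGR)
w=cv2.resize(w,(400,250));o=np.zeros((c.shape[0]+0,800,3),np.uint8);o[:,:400]=c[:,:400];o[:250,400:]=w
cv2.imwrite("pics/s4.png",o)
```

```text
True
b2 t8.92 jig [ 0.0003 -0.2508  0.0369] F [ 1.  -4.2  1.4] gap -0.00
 t9.22 jig [ 0.0004 -0.2508  0.0369] F [ 0.7 -3.1  0.7] gap 0.00
up t11.06 jig [-0.0003 -0.2997  0.2987] F [ 0.7  0.7 -0.7] gap 0.00
[ 0.03  0.36  1.25 -0.    1.53 -1.64]
over window t12.21 jig [ 1.000e-04 -8.000e-04  2.996e-01] F [0.8 0.  0.1] gap 0.01
```

View pics/s4.png

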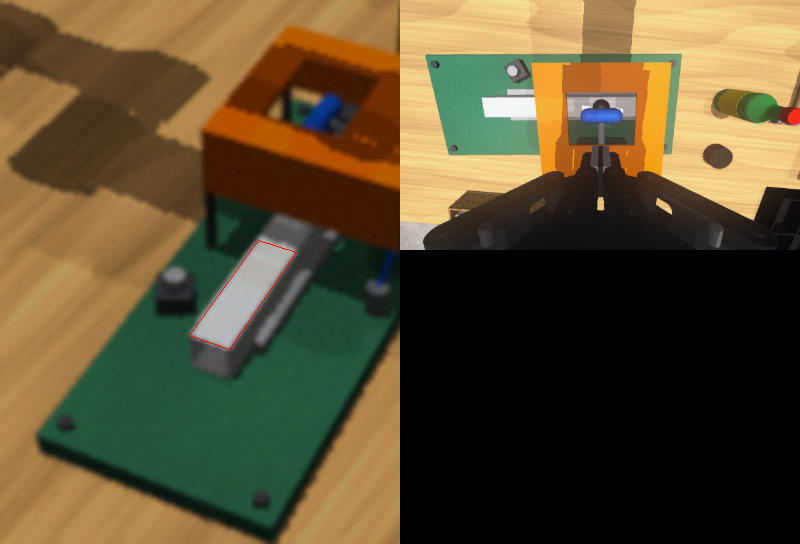

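The tail lies exactly on the predicted home outline, with its corner at about (190,335). In the wrist view the bar is at about (600,115), centred ahead of the fingers. Before descending I check how wide the shut fingers are at roof depth (41 mm behind the tip) against the 100 mm window.

Run:
```python
from h import *
f=eyes.grab_frame("scene");s=monitor.sense();T=np.array(s["position"]);k=7
u0,v0=(proj(f,T)[0]).astype(int)-[40,55]
c=cv2.resize(f["frame"][v0:v0+80,u0:u0+80,::-1],None,fx=k,fy=k,interpolation=cv2.INTER_CUBIC)
c=cv2.convertScaleAbs(c,alpha=2.,beta=20)
for h,col in((0,(0,0,255)),(.041,(0,255,0)),(.073,(255,0,0))):
    p=proj(f,[T-.05*JY+[0,0,h],T+.05*JY+[0,0,h]]);p=((p-[u0,v0]+.5)*k).astype(int)
    cv2.line(c,tuple(map(int,p[0])),tuple(map(int,p[1])),col,1)
cv2.imwrite("pics/s5.png",c)
```

```text
(no output)
```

View pics/s5.png

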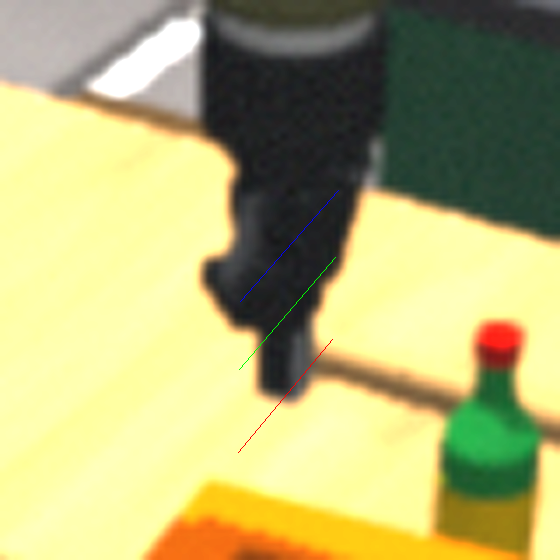

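At 41 mm behind the tip (green line) the fingers stay well inside ±50 mm. The knuckle, bottom near (235,325), starts about 60 mm up, so it stays above the roof. Pressing now.

Run:
```python
from h import *
env.movel(list(J(0,0,.20)),.15);st()
print(env.movel(list(J(0,0,.165)),.06,guard=6));st("pre")
print(env.movel(list(J(0,0,.128)),.03,guard=18));st("press")
for _ in range(3): env.hold(.3);st()
```

```text
t13.18 jig [ 5.00e-04 -1.00e-04  2.01e-01] F [ 1.  -0.4  0.3] gap 0.00
False
pre t13.91 jig [ 0.0002 -0.      0.1652] F [-0.1 -0.6  0.4] gap 0.00
True
press t14.92 jig [-0.0006  0.      0.1331] F [-3.7 -0.4  7.4] gap 0.00
 t15.22 jig [-7.000e-04  1.000e-04  1.331e-01] F [-3.   0.3  9.7] gap 0.00
 t15.52 jig [-6.000e-04  1.000e-04  1.331e-01] F [-2.9 -0.9  9.8] gap 0.00
 t15.82 jig [-0.0006  0.      0.1331] F [-3.2 -0.3  9.5] gap 0.00
```

The bar is down at z = 0.133, where the stop was expected at about 0.134, with 10 N on it. One last look before handing in.

Run:
```python
from h import *
f=eyes.grab_frame("scene");k=3.6
c=cv2.resize(f["frame"][140:300,250:410,::-1],None,fx=k,fy=k,interpolation=cv2.INTER_CUBIC)
p=proj(f,[J(*q,.065) for q in[(-.02,-.24),(.02,-.24),(.02,-.1),(-.02,-.1)]]);cv2.polylines(c,[((p-[250,140]+.5)*k).astype(int)],True,(0,0,255),1)
cv2.imwrite("pics/s6.png",c);st()
```

```text
t15.87 jig [-0.0006  0.      0.1331] F [-2.8 -0.3  9.8] gap -0.00
```

View pics/s6.png

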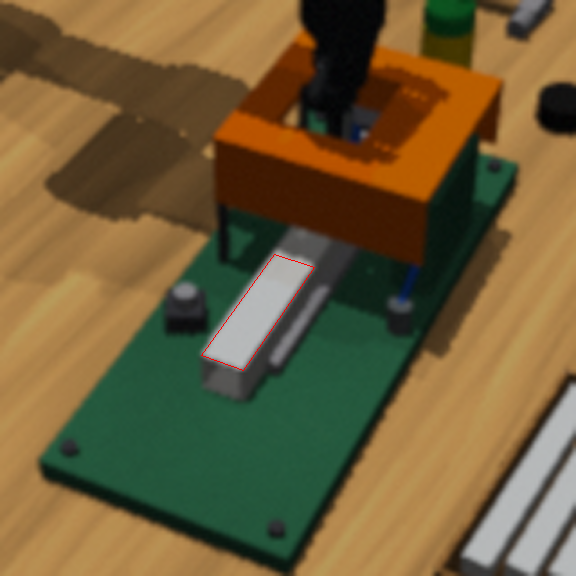

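The tail is still on the home outline, with its corner at about (202,355). The fingers are down through the window at about (340,110) and nothing else has moved.

```bash
python3 -c "
from bench import job;print(job.hand_in())"
```

```text
the job is handed in; nothing more can be done
None
```

The job is handed in: the profile sits against the end stop and the fingers hold the lever down at its stop with about 10 N, with no sign of contact with the guard; the hand-in returned no verdict.

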